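# Set up the bench for re-taping a tablet housing

### The arm

A 6-joint arm with a two-finger parallel gripper is mounted at the origin on the work surface. World frame = base frame: x ahead of the robot, y to its left, z up, the work surface at z = 0. Lengths are in m, angles in degrees, forces in N, time in s.
With the tool pointing down it reaches from about 0.3 to 0.75 m from the base axis. Payload 8.5 kg.
Tool frame: the origin (TCP) lies midway between the tips of the shut fingers; the grasp point (between the pads) lies 19 mm behind it (env.hold_point_z is the distance from the TCP to the grasp point, in m); z points along the fingers, y is the line along which they close (so a half turn about z gives the same grasp; the last joint's range is limited). The gripper opens to 85 mm and grips with 20 to 120 N. Pads are 22 mm wide; open, the fingers measure 114 mm over their backs; the gripper's body (76 mm by 85 mm) begins 54 mm behind the grasp point. The pads swing forward as they close: fully open they stand 13 mm farther back than shut.
Start: joints at [58.138, 21.807, 74.336, -0, 83.858, -12.336], TCP at [0.184, 0.518, 0.231] pointing down, gripper open.
Joint ranges: [-178.18, 178.18], [-50.72, 133.34], [12.68, 142.11], [-81.47, 261.47], [9.98, 163.14], [-165.26, 165.26]. Speed limits (degrees/s): [136.94, 136.94, 180, 180, 180, 180].

### API

Orientations are given as a 3x3 rotation matrix whose columns are the frame's x, y, z axes.
In Python, from rig import observe, get_image, camera_info, env gives the robot as it stands.
- The arm moves only by the tool drive_tool, never from a script. Its arguments are lists of equal length, an entry for each row: "offset": the shift along the tool's x, y, z in units of 40 mm (1.0 is 40 mm), a list of three; "turn": the turn, a rotation vector about the tool's x, y, z in units of 6 degrees (1.0 is 6 degrees), a list of three; "hand": the opening, from 0 (shut) to 1 (fully open). A call has exactly 10 rows; each row shifts and turns the commanded pose from where the row before left it, along the tool's axes as they then stand; what a row does not reach is not made up. A row lasts 1/8 s, in which the tool goes at most 62.5 mm and 10.7 degrees, less where a joint would pass 70% of its speed; a pose out of reach is approached as far as the arm can. A call is refused whole if a number of a shift passes 1 or a number of a turn 1, either way. A call with a gripper value outside its range is refused whole. The fingers move at their own pace and stop on an object; "newtons" is the grip in N (left out, the last holds). Time passes only in rows, so rows that do not move let the fingers close, or fill a call up. It gives the time, the measured TCP pose, the force, the opening and the grip force at its end, in the units of the state.
- observe(): the state, without advancing time (a new reading comes with each control period).
- get_image(name): name is "scene" or "side" or "wrist"; returns the picture (400x640x3 uint8, blue, green, red); there is no depth.
- camera_info(name): a dict with "fx", "fy", "cx", "cy" (pixels), "world_to_cam" (4x4, takes a point from world to camera coordinates). Camera axes: x right, y down, z forward; pixel columns grow to the right and rows downward; lengths in m; the calibration is good to about 2 mm. A picture is of the moment at which its call begins: read the wrist's pose just before it. camera_info takes no time and is no camera call; for the wrist camera it gives the pose at the moment of the call.
- env.close_job(): hands the job in; it is judged then, once.
The state is a dict: "time_s": time; "q": joint angles; "qvel": joint speeds; "joint_efforts": joint torques, N m; "position": TCP position; "tool_rot": TCP orientation; "ft_force": force on the tool from outside, world axes, zero at the start; "wrist_torque": the same for the moment, N m; "grip_width": finger opening in m; "gripper_force": force on a finger pad.
Only numpy, scipy, OpenCV 4.12 (cv2) and the standard library are available. Lean on these libraries where they do the work, as an engineer would, in place of code of your own. Each camera call takes 0.05 s, during which the arm holds its last target. There are 200 camera calls.

### The job

Set the bench up for re-taping the tablet housing: first slip the loose roll of tape over the upright spindle until it sits down on the spindle's base, and let go of it. Then pick up the right-angled square (not the straight-edge) by its grip bar, lay it flat on the floor of the housing in the corner with the round camera hole, and press it into that corner until both its outer faces lie flush against the two walls. Finish while still gripping the square and pushing it against both walls, and leave everything else where it lies.

Things in the scene. Friction and masses are not known exactly. Their poses are not given: they have to be found in the camera images.
- roll: The loose roll of white tape, a ring 54 mm across and 28 mm high with a 25 mm bore, standing flat on the bench with its bore upright, 0.06 kg. Origin: centre of its underside, z up along the bore.
- spindle: The upright spindle, fixed to the bench: a dark round base 48 mm across and 10 mm high, on it a steel post 19 mm across whose tapered top (10 mm across at the tip) ends 60 mm above the bench. Origin: on its axis at bench level. A roll fully home has its underside 10 mm above this origin.
- square: Loose flat steel square, 0.2 kg, 12 mm thick: legs 20 mm wide, 100 mm along its +x and 80 mm along its +y from the outer corner (heel), braced inside. A black upright grip bar stands on it, 12 to 50 mm above the underside, 14 mm thick along the legs' bisector (own direction x+y, 45 deg to each leg; fingers close along it), 44 mm long across. Origin: underside, straight below the bar; z up.
- heel (a point): The square's outer corner (heel), on its underside, 32 mm towards -x and 32 mm towards -y of the square's origin; axes as the square's. The outer faces are the planes through it that look to -x (80 mm leg) and to -y (100 mm leg).
- housing: Aluminium tablet housing, a shallow open tray 230 x 160 mm inside, clipped on a black mat, rigid and fixed. Floor 6 mm, wall tops 17 mm above the bench; walls 4 mm thick. Origin: at bench level below the inside corner with the round dark camera hole (16 mm, centred 19 mm from both walls); +x runs along the foot of the long wall, +y along the short wall, both into the housing; z up.
- corner (a point): The inside corner at the camera hole, at the height of the housing's floor; axes as the housing's. With the square home, its heel is here and its axes point the same way as these. Walls and floor are smooth metal on which the square slides easily (friction about 0.25); a push of 5 to 15 N on each wall is enough.
- wall_long: The long wall (230 mm) that meets the corner, part of the housing; its inner face is the plane y = 0 of the housing. Origin and axes as the housing's.
- wall_short: The short wall (160 mm) that meets the corner, part of the housing; its inner face is the plane x = 0 of the housing. Origin and axes as the housing's.
- straightedge: A loose steel straight-edge, 24 x 140 x 12 mm, long along its y, with the same black grip bar (14 x 44 mm, top 50 mm above the underside; long along y). It may lie where the square lay in another run. Not to be moved. Origin: centre of underside.
- flux_jar: Small amber jar, 30 mm across, 42 mm high, standing between the things. Not to be moved. Origin: centre of underside.
- battery: Flat black battery 80 x 45 x 5 mm lying on the housing's floor, well away from the corner. Not to be moved. Origin: centre of underside.
- speaker: Grey speaker module 30 x 16 x 6 mm lying on the housing's floor. Not to be moved. Origin: centre of underside.
- screwdriver: Screwdriver 150 mm long lying on the bench. Not to be moved. Origin: centre of underside.
- glue_can: Grey plastic bottle, 44 mm across, 110 mm high, at the left of the bench. Not to be moved. Origin: centre of underside.
Things that resemble listed ones, but are neither listed nor needed, are in the scene too. What is shaped like the square but red is not meant. What is shaped like the roll but pink is not meant.

How it is judged (in metres and radians):
On the way, in this order (a step that is already met when the one before it is completed fails the run):
1. the roll sits on the spindle's base and is let go (horizontal distance between roll and spindle below 0.005 m and z of roll in the frame of spindle between 0.008 and 0.0125 m and angle between roll's own z axis and vertical below 0.08 rad and contact force between the fingers and roll below 0.1 N), for 0.3 s.
2. the square is picked up off the bench (height (world z) of square above 0.012 m and contact force between the fingers and square above 2 N), for 0.1 s.
At the end, for the whole second after the job is handed in: Roll upright on the spindle (5 mm off axis, underside 8 to 12.5 mm up), untouched. Square in the fingers, heel within 2.5 mm of the corner along each wall and 3 mm of the floor, level to 0.04 and parallel to 0.02 rad, pressing each wall with over 1 N, for the last second (all of step 1 and x of heel in the frame of corner between -0.0025 and 0.0025 m and y of heel in the frame of corner between -0.0025 and 0.0025 m and z of heel in the frame of corner between -0.003 and 0.003 m and angle between the x axis of square and the x axis of housing, either way round below 0.02 rad and angle between square's own z axis and vertical below 0.04 rad and contact force between square and wall_long above 1 N and contact force between square and wall_short above 1 N and contact force between the fingers and square above 2 N); the arm keeps its last pose, push and grip.
It fails at once if the straight-edge is moved by more than 30 mm (distance of straightedge from where it was at the start of the episode above 0.03 m).
It fails at once if the jar or the bottle is moved by more than 30 mm (distance of any of flux_jar, glue_can from where it was at the start of the episode above 0.03 m).
It fails at once if the battery or speaker in the housing is moved by more than 30 mm (distance of any of battery, speaker from where it was at the start of the episode above 0.03 m).
It fails at once if the screwdriver is moved by more than 30 mm (distance of screwdriver from where it was at the start of the episode above 0.03 m).
It also fails if it takes over 64 s, if anything falls off the work surface, if the arm or the gripper's body presses on something with over 40 N, if the wrist force passes 120 N, or if a joint passes its speed limit or range.

## Working session

There is one attempt and no reset: what is moved stays moved. The work goes in short steps, Python scripts to look and compute and a tool call to move; the robot and the scene stay as the last step left them, time stands still between calls to the robot, and variables do not carry over. Pictures are saved under pics/ and viewed, at most 10 in all, crops included, and the job is handed in when it is done.

Besides the shell and the picture viewer there is one more tool, called after "Call:" as name(argument=value, ...) on one line, values as JSON. drive_tool: Moves the arm, as the interface text tells. Its arguments: {"type":"object","properties":{"offset":{"type":"array"},"turn":{"type":"array"},"hand":{"type":"array"},"newtons":{"type":"number"}},"required":["offset","turn","hand"]}

```bash
ls; mkdir -p pics; python3 - <<'E'
from rig import observe, get_image, camera_info, env
import cv2, numpy as np
s=observe(); print(s['time_s'],s['position'],np.round(s['tool_rot'],3).tolist(),env.hold_point_z)
for n in('scene','side','wrist'):
    i=get_image(n); cv2.imwrite(f'pics/{n}0.png',i)
    c=camera_info(n); print(n,c['fx'],c['fy'],c['cx'],c['cy'],np.round(c['world_to_cam'],4).tolist())
E
```

```text
pics
0.0 [0.18367647 0.51812016 0.2306947 ] [[-0.942, 0.334, -0.001], [0.334, 0.942, -0.001], [0.0, -0.001, -1.0]] 0.0187
scene 483.4909572389156 483.4909572389156 321.41027425685587 201.46208366640613 [[-0.6869, 0.7268, 0.0037, 0.3587], [0.6159, 0.5847, -0.528, -0.3286], [-0.3859, -0.3604, -0.8493, 1.495], [0.0, 0.0, 0.0, 1.0]]
side 453.8797134568981 453.8797134568981 324.79868634405824 197.87694971001898 [[0.9269, -0.3751, -0.0142, -0.496], [-0.2723, -0.6459, -0.7132, 0.1983], [0.2583, 0.6649, -0.7008, 1.1506], [0.0, 0.0, 0.0, 1.0]]
wrist 336.0194142598949 336.0194142598949 317.20858963702864 200.39776880994404 [[0.3354, 0.9421, -0.0009, -0.5481], [0.8925, -0.3175, 0.3203, -0.0418], [0.3015, -0.1083, -0.9473, 0.3816], [0.0, 0.0, 0.0, 1.0]]
```

View pics/scene0.png

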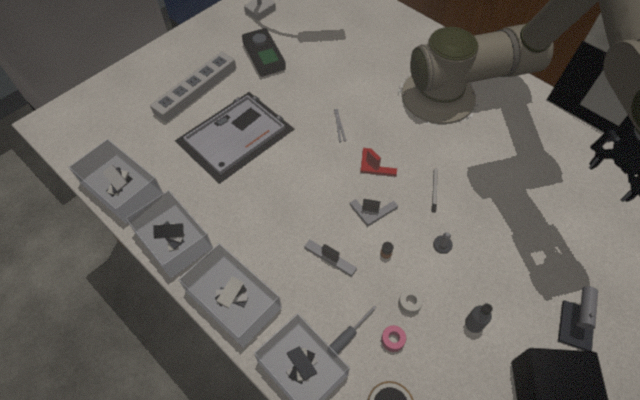

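View pics/side0.png

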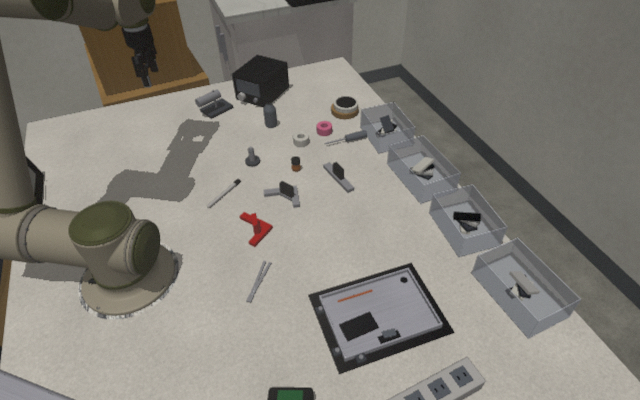

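The scene view shows the roll at (411,302), spindle (443,242), square (372,210) and housing around (235,137). The side view shows the roll at (301,140), spindle (252,157), square bar (288,188) and camera hole (404,280).

```bash
cat > h.py <<'E'
import numpy as np, cv2
from rig import observe, get_image, camera_info, env
def KP(c):
    K=np.array([[c['fx'],0,c['cx']],[0,c['fy'],c['cy']],[0,0,1]]); return K,np.array(c['world_to_cam'])
def ray(c,uv,z):
    K,T=KP(c); d=T[:3,:3].T@np.linalg.solve(K,[*uv,1.]); o=-T[:3,:3].T@T[:3,3]
    return o+d*(z-o[2])/d[2]
def tri(c1,u1,c2,u2):
    P=[K@T[:3] for K,T in (KP(c1),KP(c2))]
    X=cv2.triangulatePoints(P[0],P[1],np.float64(u1),np.float64(u2)).ravel(); return X[:3]/X[3]
def proj(c,X):
    K,T=KP(c); p=K@(T[:3,:3]@np.asarray(X)+T[:3,3]); return p[:2]/p[2]
def totool(dw):  # world shift -> units in tool axes
    return observe()['tool_rot'].T@np.asarray(dw)/0.04
E
python3 - <<'E'
from h import *
a,b=camera_info('scene'),camera_info('side')
print('roll',tri(a,(411,302),b,(301,139)))
print('spindle tip',tri(a,(443,236),b,(251,149)))
print('bar',tri(a,(371,203),b,(289,187)))
print('red',tri(a,(395,171),b,(258,237)))
for z in (0.006,):
  print('hole side',ray(b,(404,280),z), proj(a,ray(b,(404,280),z)))
for uv in [(301,139)]: print(ray(b,uv,.028))
for uv in [(411,302)]: print(ray(a,uv,.028))
i=cv2.imread('pics/scene0.png');j=cv2.imread('pics/side0.png')
A=cv2.resize(i[80:190,165:305],None,fx=4,fy=4,interpolation=3)[:440,:560]
cv2.imwrite('pics/c1.png',A)
B=cv2.resize(j[255:375,300:460],None,fx=4.5,fy=4.5,interpolation=3)
cv2.imwrite('pics/c2.png',B)
print(observe()['time_s'])
E
```

```text
roll [0.59082385 0.35234573 0.01174507]
spindle tip [0.41549253 0.31150075 0.05100376]
bar [0.4661289  0.11671966 0.04054853]
red [ 0.31915455  0.06065545 -0.03910799]
hole side [ 0.63291811 -0.28098597  0.006     ] [220.80694712 163.33356733]
[0.58464383 0.33135932 0.028     ]
[0.59691808 0.35431062 0.028     ]
0.15
```

View pics/wrist0.png

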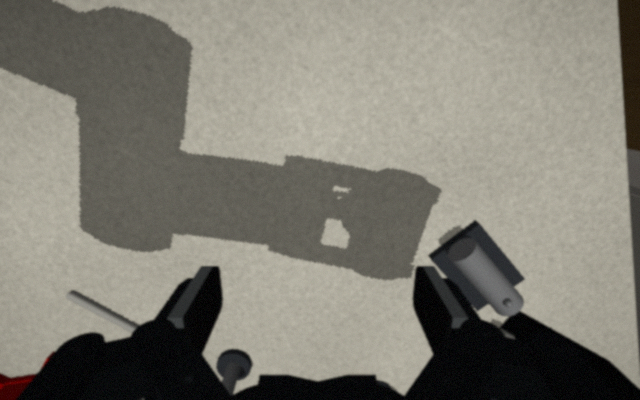

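The wrist camera looks down past the fingers, with the bench stand and spindle in view. I'll move over the roll.

Call:
drive_tool(offset=[[-1,-0.05,0],[-1,-0.05,0],[-1,-0.05,0],[-1,-0.05,0.1],[-1,-0.05,0.1],[-1,-0.05,0.1],[-1,-0.05,0.1],[-1,-0.05,0.1],[-1,-0.05,0.1],[-0.5,0,0]], turn=[[0,0,0],[0,0,0],[0,0,0],[0,0,0],[0,0,0],[0,0,0],[0,0,0],[0,0,0],[0,0,0],[0,0,0]], hand=[1,1,1,1,1,1,1,1,1,1])

```text
time_s: 1.4
position: [0.5375, 0.3731, 0.2062]
tool_rot: [[-0.942, 0.336, -0.001], [0.336, 0.942, -0.001], [0.001, -0.001, -1.0]]
ft_force: [-0.1, -0.2, 0.3]
grip_width: 0.0855
gripper_force: 0.0
```

```bash
cat > snap.py <<'E'
from h import *
import sys,pickle
n=sys.argv[1]; s=observe(); c=camera_info('wrist'); i=get_image('wrist')
cv2.imwrite(f'pics/{n}.png',i); pickle.dump((s,c),open(f'pics/{n}.pkl','wb'))
print(s['time_s'],s['position'],np.round(s['tool_rot'],3).tolist())
E
python3 snap.py w1
```

```text
1.4 [0.53750611 0.37310243 0.20621367] [[-0.942, 0.336, -0.001], [0.336, 0.942, -0.001], [0.001, -0.001, -1.0]]
```

View pics/w1.png

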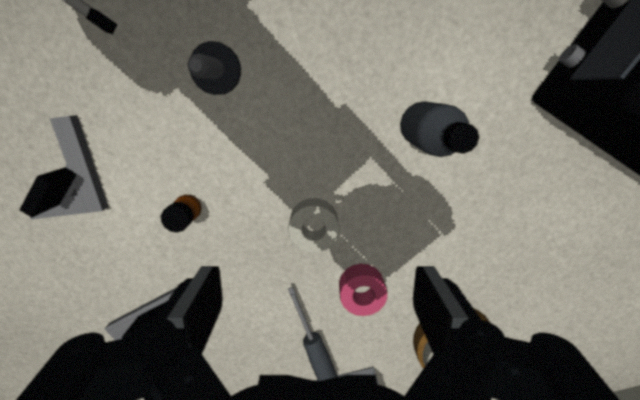

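The wrist view shows the roll top at about (314,219), pink roll (363,290), spindle base (216,67) with tip about (200,67), jar (181,213), and the square's heel at (105,210) with its bar at (48,190).

```bash
python3 - <<'E'
from h import *
import pickle
s,c=pickle.load(open('pics/w1.pkl','rb')); b=camera_info('scene');d=camera_info('side')
for n,uv,z in [('roll',(314,219),.028),('pink',(363,289),.028),('spbase',(216,67),.01),('sptip',(200,66),.06),('jar',(177,217),.042),('heel',(106,210),.012),('endA',(64,117),.012),('endB',(22,215),.012),('bar',(50,187),.05),('can',(461,137),.11)]:
    print(n,ray(c,uv,z).round(4), totool(ray(c,uv,z)-s['position']).round(2))
print('roll z',tri(c,(314,219),b,(411,301)),'sp',tri(c,(200,66),b,(443,236)),'sp2',tri(c,(200,66),d,(251,149)))
E
```

```text
roll [0.58   0.3526 0.028 ] [-1.17 -0.12  4.46]
pink [0.6768 0.3754 0.028 ] [-3.26  1.23  4.45]
spbase [0.4109 0.3154 0.01  ] [ 2.49 -2.42  4.91]
sptip [0.4131 0.316  0.06  ] [ 2.45 -2.39  3.66]
jar [0.5274 0.2285 0.042 ] [-0.98 -3.49  4.11]
heel [0.5012 0.1438 0.012 ] [-1.08 -5.7   4.86]
endA [0.4024 0.1561 0.012 ] [ 1.35 -6.24  4.86]
endB [0.4757 0.0555 0.012 ] [-1.22 -7.99  4.86]
bar [0.4591 0.1355 0.05  ] [-0.15 -6.25  3.91]
can [0.5257 0.4837 0.11  ] [1.21 2.51 2.4 ]
roll z [0.58719333 0.35041813 0.00869787] sp [0.40853514 0.30752059 0.03221315] sp2 [0.41207428 0.31372173 0.05236797]
```

Call:
drive_tool(offset=[[-0.6,-0.06,0.5],[-0.57,-0.06,0.7],[0,0,0.8],[0,0,0.6],[0,0,0],[0,0,0],[0,0,0],[0,0,0],[0,0,0],[0,0,0]], turn=[[0,0,0],[0,0,0],[0,0,0],[0,0,0],[0,0,0],[0,0,0],[0,0,0],[0,0,0],[0,0,0],[0,0,0]], hand=[1,1,1,1,1,1,1,1,1,1])

```text
time_s: 2.7
position: [0.5785, 0.3542, 0.1034]
tool_rot: [[-0.942, 0.334, 0.0], [0.334, 0.942, 0.0], [-0.0, 0.0, -1.0]]
ft_force: [0.1, 0.0, -0.1]
grip_width: 0.0854
gripper_force: 0.0
```

```bash
python3 snap.py w2
```

```text
2.7 [0.57845212 0.3542321  0.10341859] [[-0.942, 0.334, 0.0], [0.334, 0.942, 0.0], [-0.0, 0.0, -1.0]]
```

View pics/w2.png

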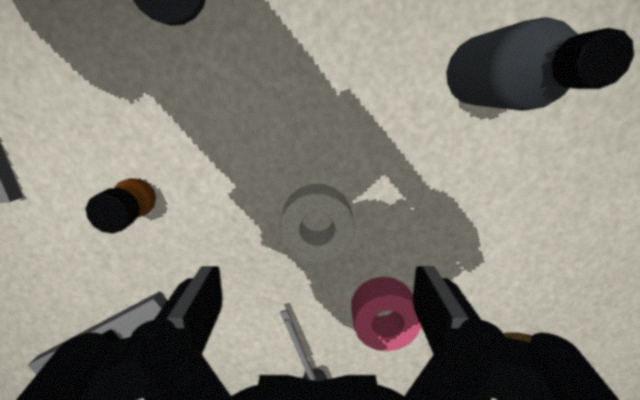

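The roll's top bore is centred at about (317.5,228), directly ahead of the fingers. The pink roll is clear at (385,318).

```bash
python3 - <<'E'
from h import *
import pickle
s,c=pickle.load(open('pics/w2.pkl','rb'));s1,c1=pickle.load(open('pics/w1.pkl','rb'))
r=ray(c,(317.5,228),.028);print(r,totool(r-s['position']),tri(c1,(315,222),c,(317.5,228)))
E
```

```text
[0.59007575 0.3487297  0.028     ] [-0.31974433 -0.03267025  1.88548107] [0.48849186 0.38657843 0.27624766]
```

Call:
drive_tool(offset=[[-0.16,-0.02,0.5],[-0.16,-0.01,0.8],[0,0,0.7],[0,0,0.38],[0,0,0],[0,0,0],[0,0,0],[0,0,0],[0,0,0],[0,0,0]], turn=[[0,0,0],[0,0,0],[0,0,0],[0,0,0],[0,0,0],[0,0,0],[0,0,0],[0,0,0],[0,0,0],[0,0,0]], hand=[1,1,1,1,1,0.4,0.4,0.4,0.4,0.4], newtons=25)

```text
time_s: 4.0
position: [0.5907, 0.349, 0.0096]
tool_rot: [[-0.942, 0.334, 0.002], [0.334, 0.942, 0.001], [-0.002, 0.002, -1.0]]
ft_force: [-1.1, -0.5, 5.3]
grip_width: 0.0539
gripper_force: 26.3
```

Call:
drive_tool(offset=[[0,0,-0.7],[0,0,-1],[0,0,-0.9],[0.5,-0.4,0],[0.7,-0.6,0],[0.8,-0.6,0],[0.6,-0.5,0],[0.3,-0.2,0],[0,0,0],[0,0,0]], turn=[[0,0,0],[0,0,0],[0,0,0],[0,0,0],[0,0,0],[0,0,0],[0,0,0],[0,0,0],[0,0,0],[0,0,0]], hand=[0.4,0.4,0.4,0.4,0.4,0.4,0.4,0.4,0.4,0.4])

```text
time_s: 5.25
position: [0.4508, 0.3011, 0.1123]
tool_rot: [[-0.942, 0.334, 0.001], [0.334, 0.942, 0.0], [-0.001, 0.001, -1.0]]
ft_force: [0.1, -0.8, -1.0]
grip_width: 0.0535
gripper_force: 26.7
```

```bash
python3 snap.py w3
```

```text
5.25 [0.45079166 0.30106823 0.1123197 ] [[-0.942, 0.334, 0.001], [0.334, 0.942, 0.0], [-0.001, 0.001, -1.0]]
```

View pics/w3.png

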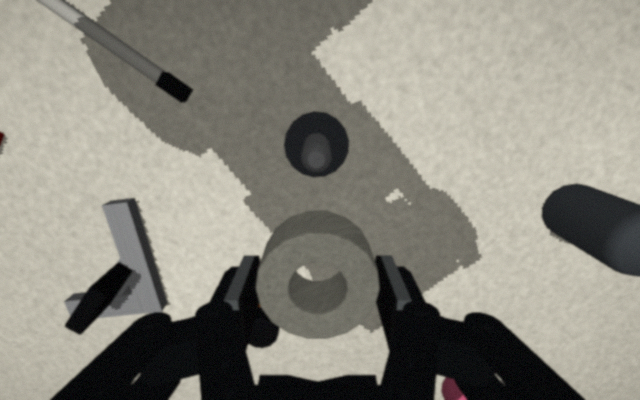

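The held roll's bore is centred at about (318,288), and the spindle base at (317,144) with its tip at (316,158). The square lies at left.

```bash
python3 - <<'E'
from h import *
import pickle
s,c=pickle.load(open('pics/w3.pkl','rb'))
r=ray(c,(318,288),s['position'][2]+.0184);b=ray(c,(317,144),.009);t=ray(c,(316,157),.06)
for n,x in(('roll',r),('base',b),('tip',t)):print(n,x.round(4),totool(x-s['position']).round(3))
print(totool(b-r),totool(t-r))
c1=pickle.load(open('pics/w1.pkl','rb'))[1]
print(tri(c1,(200,66),c,(316,157)))
E
```

```text
roll [0.4506 0.2999 0.1307] [-0.007 -0.029 -0.46 ]
base [0.4107 0.3137 0.009 ] [ 1.052 -0.039  2.582]
tip [0.4099 0.3133 0.06  ] [ 1.067 -0.054  1.307]
[ 1.05871913 -0.01003623  3.04237831] [ 1.07345499 -0.02445506  1.76736331]
[0.41163347 0.31284618 0.04997028]
```

Call:
drive_tool(offset=[[0.5,-0.01,0],[0.56,0,0],[0,0,0],[0,0,0.4],[0,0,0.4],[0,0,0.3],[0,0,0.2],[0,0,0.2],[0,0,0.2],[0,0,0]], turn=[[0,0,0],[0,0,0],[0,0,0],[0,0,0],[0,0,0],[0,0,0],[0,0,0],[0,0,0],[0,0,0],[0,0,0]], hand=[0.4,0.4,0.4,0.4,0.4,0.4,0.4,0.4,0.4,0.4])

```text
time_s: 6.55
position: [0.4097, 0.3146, 0.0437]
tool_rot: [[-0.942, 0.334, -0.001], [0.334, 0.942, -0.0], [0.001, -0.001, -1.0]]
ft_force: [0.2, 0.3, -0.9]
grip_width: 0.0531
gripper_force: 26.7
```

Call:
drive_tool(offset=[[0,0,0.2],[0,0,0.2],[0,0,0.15],[0,0,0.03],[0,0,0],[0,0,0],[0,0,0],[0,0,0],[0,0,0],[0,0,0]], turn=[[0,0,0],[0,0,0],[0,0,0],[0,0,0],[0,0,0],[0,0,0],[0,0,0],[0,0,0],[0,0,0],[0,0,0]], hand=[0.4,0.4,0.4,0.4,0.4,0.4,1,1,1,1])

```text
time_s: 7.8
position: [0.41, 0.3147, 0.021]
tool_rot: [[-0.942, 0.334, 0.0], [0.334, 0.942, 0.0], [-0.0, 0.0, -1.0]]
ft_force: [-0.8, -0.1, -0.7]
grip_width: 0.0855
gripper_force: 0.0
```

The roll is down and released. Next I go up and across to the square.

Call:
drive_tool(offset=[[0,0,-0.7],[0,0,-0.9],[0,0,-0.9],[-0.5,-0.7,-0.5],[-0.6,-0.9,0],[-0.7,-1,0],[-0.7,-1,0],[-0.48,-0.6,0],[0,0,0],[0,0,0]], turn=[[0,0,0],[0,0,0],[0,0,0],[0,0,0],[0,0,0],[0,0,0],[0,0,0],[0,0,0.4],[0,0,1],[0,0,1]], hand=[1,1,1,1,1,1,1,1,1,1])

```text
time_s: 9.05
position: [0.4662, 0.116, 0.1409]
tool_rot: [[-0.827, 0.562, -0.0], [0.562, 0.827, -0.0], [0.0, -0.0, -1.0]]
ft_force: [0.6, -0.2, 0.4]
grip_width: 0.0858
gripper_force: 0.0
```

Call:
drive_tool(offset=[[0,0,0],[0,0,0],[0,0,0],[0,0,0],[0,0,0],[0,0,0],[0,0,0],[0,0,0],[0,0,0],[0,0,0]], turn=[[0,0,1],[0,0,1],[0,0,1],[0,0,0],[0,0,0],[0,0,0],[0,0,0],[0,0,0],[0,0,0],[0,0,0]], hand=[1,1,1,1,1,1,1,1,1,1])

```text
time_s: 10.3
position: [0.4661, 0.1165, 0.1409]
tool_rot: [[-0.617, 0.787, 0.0], [0.787, 0.617, -0.0], [-0.0, -0.0, -1.0]]
ft_force: [0.9, -0.1, -0.7]
grip_width: 0.0855
gripper_force: 0.0
```

```bash
python3 snap.py w4
```

```text
10.3 [0.46613904 0.11647162 0.14093512] [[-0.617, 0.787, 0.0], [0.787, 0.617, -0.0], [-0.0, -0.0, -1.0]]
```

View pics/w4.png

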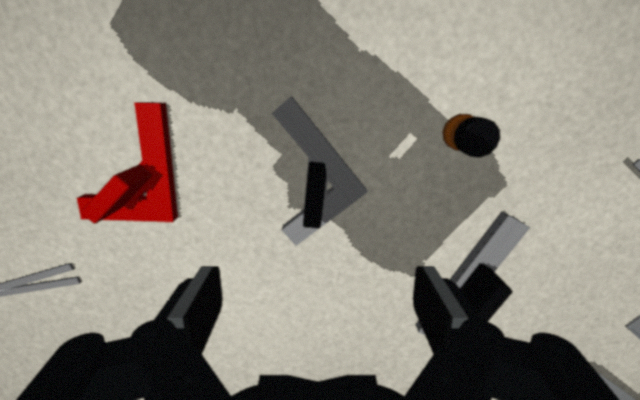

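The square's heel (top) is at (366,190), leg ends at about (292,97) and (297,245), and the bar's top face is centred near (314,199). The red square at left and the straight-edge at right are clear of the fingers.

```bash
python3 - <<'E'
from h import *
import pickle
s,c=pickle.load(open('pics/w4.pkl','rb'))
g=lambda uv,z:ray(c,uv,z)[:2]
H,A,B=g((366.5,190),.012),g((292,97),.012),g((297,245),.012)
an=lambda v:np.degrees(np.arctan2(v[1],v[0]))
print(H,np.linalg.norm(A-H),np.linalg.norm(B-H),an(A-H),an(B-H))
t=np.radians(((an(A-H))+(an(B-H)-90)%360)/2); x=np.array([np.cos(t),np.sin(t)]);y=np.array([-x[1],x[0]])
o=H+.032*(x+y); print('origin',o,np.degrees(t))
o=np.r_[o,0]
b=ray(c,(314,199),.05);print('bar',b,totool(b-s['position']),totool(o-s['position']))
print('bar dir',an(g((312,227),.05)-g((317,171),.05)))
for dx,dy in((-5,-22),(5,-22),(-5,22)):pass
# model check
for z in(.05,):
  u=(x+y)/2**.5;v=(x-y)/2**.5
  print([proj(c,np.r_[o[:2]+a*.007*u+k*.022*v,z]).round(0).tolist() for a,k in((1,1),(1,-1),(-1,-1),(-1,1))])
print([proj(c,np.r_[H+a*x+k*y,.012]).round(0).tolist() for a,k in((0,0),(.1,0),(.1,.02),(0,.08),(.02,.08))])
b1=pickle.load(open('pics/w3.pkl','rb'))[1]
print('bar z', tri(c,(314,199),b1,(103,298)))
E
```

```text
[0.49925211 0.14033966] 0.09710385933318098 0.07896236991100646 167.14378007025118 -101.28948742329092
origin [0.46126691 0.11574039] 167.92714632348014
bar [0.46163814 0.1168422  0.05      ] [ 0.07667431 -0.08288348  2.27337781] [ 0.06070814 -0.10718616  3.52337754]
bar dir -56.98217311826709
[[306.0, 170.0], [301.0, 227.0], [319.0, 228.0], [325.0, 172.0]]
[[367.0, 190.0], [288.0, 95.0], [269.0, 112.0], [295.0, 245.0], [280.0, 229.0]]
bar z [0.46710745 0.10991438 0.02393794]
```

Call:
drive_tool(offset=[[0.07,-0.09,0.4],[0,0,0.8],[0,0,0.8],[0,0,0.7],[0,0,0.37],[0,0,0],[0,0,0],[0,0,0],[0,0,0],[0,0,0]], turn=[[0,0,0.85],[0,0,0],[0,0,0],[0,0,0],[0,0,0],[0,0,0],[0,0,0],[0,0,0],[0,0,0],[0,0,0]], hand=[1,1,1,1,1,1,0,0,0,0], newtons=60)

```text
time_s: 11.6
position: [0.4618, 0.1165, 0.0185]
tool_rot: [[-0.544, 0.839, 0.001], [0.839, 0.544, 0.0], [-0.0, 0.001, -1.0]]
ft_force: [-7.1, 0.2, 18.2]
grip_width: 0.0131
gripper_force: 58.3
```

Call:
drive_tool(offset=[[0,0,0],[0,0,0],[0,0,0],[0,0,0],[0,0,-0.3],[0,0,-0.7],[0,0,-0.8],[0,0,-0.7],[0,0,0],[0,0,0]], turn=[[0,0,0],[0,0,0],[0,0,0],[0,0,0],[0,0,0],[0,0,0],[0,0,0],[0,0,0],[0,0,0],[0,0,0]], hand=[0,0,0,0,0,0,0,0,0,0])

```text
time_s: 12.85
position: [0.4609, 0.1164, 0.1174]
tool_rot: [[-0.544, 0.839, -0.002], [0.839, 0.544, -0.0], [0.001, -0.001, -1.0]]
ft_force: [-0.1, 0.5, -2.0]
grip_width: 0.013
gripper_force: 58.8
```

```bash
python3 snap.py w5; python3 - <<'E'
from h import *
b=camera_info('side')
a=camera_info('scene')
# rough housing inner corners, side view, wall tops
print(ray(b,(404,280),.006),ray(b,(314,297),.0),ray(b,(412,265),0),ray(b,(452,325),0),ray(b,(342,366),0))
E
```

```text
12.85 [0.46092235 0.11644212 0.11735529] [[-0.544, 0.839, -0.002], [0.839, 0.544, -0.0], [0.001, -0.001, -1.0]]
[ 0.63291811 -0.28098597  0.006     ] [ 0.41075605 -0.237593    0.        ] [ 6.77132772e-01 -2.44651401e-01 -1.11022302e-16] [ 0.67600123 -0.42890607  0.        ] [ 0.40414311 -0.42207145  0.        ]
```

View pics/w5.png

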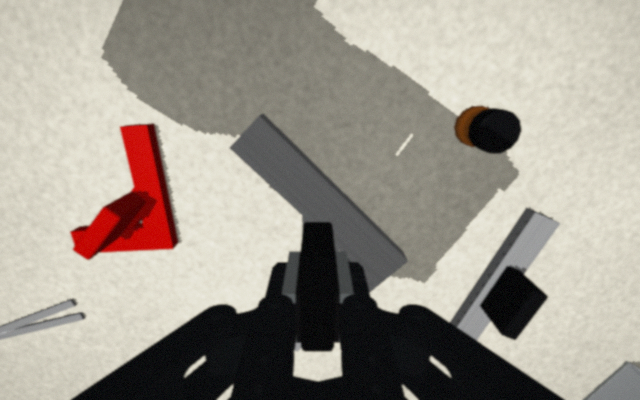

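The square is held squarely by its bar (outer leg edge from (263,115) to (407,260)). I now carry it to the housing.

Call:
drive_tool(offset=[[-0.6,-0.1,-0.3],[-1,-0.2,-0.4],[-1,-0.2,-0.3],[-1,-0.2,-0.25],[-1,-0.2,0],[-1,-0.2,0],[-1,-0.2,0],[-1,-0.2,0],[-1,-0.2,0],[-1,-0.2,0]], turn=[[0,0,0],[0,0,0],[0,0,0],[0,0,0],[0,0,0],[0,0,0],[0,0,0],[0,0,0],[0,0,0],[0,0,0]], hand=[0,0,0,0,0,0,0,0,0,0])

```text
time_s: 14.15
position: [0.6068, -0.2482, 0.1662]
tool_rot: [[-0.544, 0.839, -0.003], [0.839, 0.544, 0.002], [0.003, -0.001, -1.0]]
ft_force: [0.4, -0.5, -1.4]
grip_width: 0.0132
gripper_force: 58.6
```

Call:
drive_tool(offset=[[-1,-0.2,0],[-0.7,-0.05,0],[0,0,0],[0,0,0],[0,0,0],[0,0,0],[0,0,0],[0,0,0],[0,0,0],[0,0,0]], turn=[[0,0,0],[0,0,0],[0,0,-0.9],[0,0,-0.85],[0,0,0],[0,0,0],[0,0,0],[0,0,0],[0,0,0],[0,0,0]], hand=[0,0,0,0,0,0,0,0,0,0])

```text
time_s: 15.4
position: [0.6354, -0.3095, 0.1682]
tool_rot: [[-0.688, 0.726, 0.0], [0.726, 0.688, -0.0], [-0.0, 0.0, -1.0]]
ft_force: [-0.0, 0.0, -1.9]
grip_width: 0.013
gripper_force: 58.8
```

```bash
python3 snap.py w6
```

```text
15.4 [ 0.63544375 -0.30951302  0.16817706] [[-0.688, 0.726, 0.0], [0.726, 0.688, -0.0], [-0.0, 0.0, -1.0]]
```

View pics/w6.png

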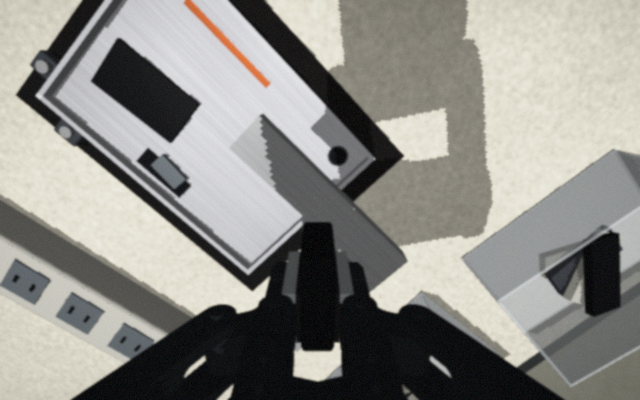

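The camera hole is at (338,155) and the inside corner near (370,158). The long wall runs up-left from there, the short wall down-left. The battery and speaker are far away. I'll get wall lines numerically.

```bash
python3 - <<'E'
from h import *
import pickle
s,c=pickle.load(open('pics/w6.pkl','rb'))
i=cv2.imread('pics/w6.png');g=cv2.cvtColor(i,6)
L=cv2.createLineSegmentDetector().detect(g)[0][:,0]
h=ray(c,(338,155),.006);print('hole',h)
for l in L:
    n=np.hypot(l[2]-l[0],l[3]-l[1])
    if n<22 or min(l[1],l[3])>285 : continue
    p,q=ray(c,l[:2],.017),ray(c,l[2:],.017); d=q-p; a=np.degrees(np.arctan2(d[1],d[0]))%180
    if min(abs(a-178),abs(a+2),abs(a-88))<12: print(l.round(1),round(n),'ang',a.round(2),p[:2].round(4),q[:2].round(4))
m=(s['tool_rot'][:,1]);print('tool y',np.degrees(np.arctan2(m[1],m[0])))
# leg A outer edge at square top plane
z=s['position'][2]-.0185+.012
p,q=ray(c,(407,259),z),ray(c,(263,115),z);d=q-p;print('leg',p,q,np.degrees(np.arctan2(d[1],d[0])),np.linalg.norm(d))
E
```

```text
hole [ 0.63343875 -0.28119563  0.006     ]
[249.7 289.   77.1 145.6] 224 ang 177.63 [ 0.6627 -0.4398] [ 0.4593 -0.4314]
[ 3.753e+02  1.583e+02  2.277e+02 -2.000e-01] 217 ang 177.68 [ 0.6576 -0.2594] [ 0.4851 -0.2524]
[2.639e+02 1.000e-01 4.034e+02 1.552e+02] 209 ang 177.6 [ 0.5055 -0.2334] [ 0.6736 -0.2405]
[119.4  37.1 199.9 103. ] 104 ang 2.56 [ 0.4388 -0.332 ] [ 0.5158 -0.3286]
[267.9 275.4 252.2 290.9] 22 ang 90.33 [ 0.6658 -0.4151] [ 0.666  -0.4398]
[ 55.2 127.4  15.2  94.6] 52 ang 178.1 [ 0.4374 -0.4305] [ 0.3995 -0.4292]
[200.5 103.3 170.8 143.6] 50 ang 92.14 [ 0.5163 -0.3284] [ 0.518  -0.3735]
[ 76.8 147.6  52.1 130.3] 30 ang 3.4 [ 0.46   -0.4332] [ 0.4367 -0.4345]
[ 34.4  95.4 246.6 274.4] 278 ang 177.58 [ 0.4114 -0.4188] [ 0.6497 -0.4289]
[14.9 94.4 32.9 69.2] 31 ang 87.46 [ 0.3992 -0.4293] [ 0.4005 -0.401 ]
[45.7 51.1 81.7 -0.3] 63 ang 87.77 [ 0.4013 -0.3815] [ 0.4034 -0.3296]
[103.9  -0.6  35.1  94.5] 117 ang 87.61 [ 0.4157 -0.3177] [ 0.4115 -0.4178]
[169.6 142.5  90.3  80.7] 101 ang 2.28 [ 0.5167 -0.3735] [ 0.4393 -0.3766]
[177.6 196.  136.6 160.8] 54 ang 177.72 [ 0.5508
[... 2733 characters left out ...]
1 -0.1216] [ 0.8656 -0.1507]
[399.3 253.2 354.1 208.4] 64 ang 177.95 [ 0.743 -0.308] [ 0.6777 -0.3057]
[270.2 186.  229.2 148.3] 56 ang 178.45 [ 0.6065 -0.3429] [ 0.5577 -0.3416]
[639.1 189.3 617.1 153. ] 42 ang 175.06 [ 0.854  -0.1133] [ 0.8094 -0.1094]
[367.8 159.  339.6 184.6] 38 ang 87.29 [ 0.6533 -0.2645] [ 0.6516 -0.2985]
[229.9 146.1 257.8 115.2] 42 ang 88.82 [ 0.557  -0.3397] [ 0.5577 -0.3027]
[572.5 258.9 550.3 277.7] 29 ang 94.24 [ 0.8715 -0.1952] [ 0.8735 -0.2224]
[338.  193.2 268.  124.6] 98 ang 178.23 [ 0.6564 -0.3054] [ 0.5691 -0.3027]
tool y 43.468030702000334
leg [ 0.66756581 -0.27962303  0.16167706] [ 0.56964211 -0.27573807  0.16167706] 177.72807718634814 0.09800073413802537
```

Housing x runs at 177.65° and the corner is at about (0.6532,-0.263), with hole and walls agreeing. The square is parallel to within about 0.3°. I descend with 4 mm clearance from both walls.

Call:
drive_tool(offset=[[0.3,-0.07,0.3],[0.25,-0.07,0.6],[0,0,0.8],[0,0,0.7],[0,0,0.5],[0,0,0.3],[0,0,0.2],[0,0,0.1],[0,0,0],[0,0,0]], turn=[[0,0,0],[0,0,0],[0,0,0],[0,0,0],[0,0,0],[0,0,0],[0,0,0],[0,0,0],[0,0,0],[0,0,0]], hand=[0,0,0,0,0,0,0,0,0,0])

```text
time_s: 16.7
position: [0.6165, -0.2976, 0.0287]
tool_rot: [[-0.688, 0.726, 0.001], [0.726, 0.688, -0.001], [-0.001, 0.0, -1.0]]
ft_force: [-0.4, 0.4, -1.4]
grip_width: 0.0133
gripper_force: 58.8
```

```bash
python3 - <<'E'
from h import *
s=observe();p=s['position'];a=np.radians(177.65)
x=np.array([np.cos(a),np.sin(a)]);y=np.array([-x[1],x[0]]);C=np.array([.6532,-.263])
h=p[:2]-.032*(x+y)-C;print(p,s['ft_force'],'heel in corner',h@x,h@y)
E
python3 snap.py w7
```

```text
[ 0.61648247 -0.29760337  0.02874235] [-0.40884349  0.38940401 -1.42825449] heel in corner 0.0032677849489454384 0.004079829203708511
16.7 [ 0.61648247 -0.29760337  0.02874235] [[-0.688, 0.726, 0.001], [0.726, 0.688, -0.001], [-0.001, 0.0, -1.0]]
```

View pics/w7.png

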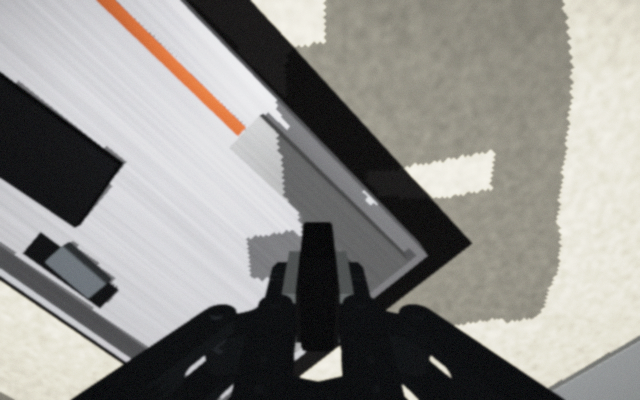

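The leg lies just inside the long wall, with the heel at (412,256) inside the corner. I lower onto the floor.

Call:
drive_tool(offset=[[0,0,0.04],[0,0,0.04],[0,0,0.03],[0,0,0],[0,0,0],[0,0,0],[0,0,0],[0,0,0],[0,0,0],[0,0,0]], turn=[[0,0,0],[0,0,0],[0,0,0],[0,0,0],[0,0,0],[0,0,0],[0,0,0],[0,0,0],[0,0,0],[0,0,0]], hand=[0,0,0,0,0,0,0,0,0,0])

```text
time_s: 18.0
position: [0.6163, -0.2975, 0.0246]
tool_rot: [[-0.688, 0.726, 0.001], [0.726, 0.688, -0.0], [-0.001, 0.0, -1.0]]
ft_force: [-3.1, 2.1, 4.5]
grip_width: 0.0132
gripper_force: 59.7
```

Call:
drive_tool(offset=[[0,0.03,0],[0,0.03,0],[0,0.03,0],[0,0.03,0],[0,0.02,0],[0,0,0],[0,0,0],[0,0,0],[0,0,0],[0,0,0]], turn=[[0,0,0],[0,0,0],[0,0,0],[0,0,0],[0,0,0],[0,0,0],[0,0,0],[0,0,0],[0,0,0],[0,0,0]], hand=[0,0,0,0,0,0,0,0,0,0])

```text
time_s: 19.25
position: [0.6197, -0.2949, 0.0247]
tool_rot: [[-0.687, 0.726, -0.001], [0.726, 0.687, -0.002], [-0.001, -0.002, -1.0]]
ft_force: [-7.3, -4.2, 6.2]
grip_width: 0.0132
gripper_force: 60.1
```

Call:
drive_tool(offset=[[0.01,0.02,0],[0.01,0.02,0],[0,0,0],[0,0,0],[0,0,0],[0,0,0],[0,0,0],[0,0,0],[0,0,0],[0,0,0]], turn=[[0,0,0],[0,0,0],[0,0,0],[0,0,0],[0,0,0],[0,0,0],[0,0,0],[0,0,0],[0,0,0],[0,0,0]], hand=[0,0,0,0,0,0,0,0,0,0])

```text
time_s: 20.5
position: [0.6199, -0.2938, 0.0247]
tool_rot: [[-0.687, 0.727, -0.001], [0.727, 0.687, -0.003], [-0.001, -0.003, -1.0]]
ft_force: [-8.9, -5.8, 8.0]
grip_width: 0.0133
gripper_force: 60.4
```

```bash
python3 - <<'E'
from h import *
s=observe();p=s['position'];a=np.radians(177.65)
x=np.array([np.cos(a),np.sin(a)]);y=np.array([-x[1],x[0]]);C=np.array([.6532,-.263])
h=p[:2]-.032*(x+y)-C;m=s['tool_rot']
print(p,s['ft_force'],s['wrist_torque'],'heel',h@x,h@y,'yaw',np.degrees(np.arctan2(m[1,1],m[0,1]))+135,m[:,2])
E
python3 snap.py w8; python3 - <<'E'
from h import *
import pickle
s,c=pickle.load(open('pics/w8.pkl','rb'))
L=cv2.createLineSegmentDetector().detect(cv2.imread('pics/w8.png',0))[0][:,0]
for l in L:
    n=np.hypot(l[2]-l[0],l[3]-l[1]); p,q=ray(c,l[:2],.018),ray(c,l[2:],.018);d=q-p;a=np.degrees(np.arctan2(d[1],d[0]))%180
    if n>30 and min(l[0],l[2])>220 and abs(a-177.6)<6:print(l.round(1),round(n),a.round(2),p[:2].round(4),q[:2].round(4))
E
```

```text
[ 0.61989971 -0.29376105  0.02469884] [-8.94945298 -5.77609857  7.9581968 ] [-0.8439411   1.31008509 -0.43922267] heel 1.0969565171158433e-05 0.00010061310298840384 yaw 178.3761867642779 [-0.00126936 -0.00260441 -0.9999958 ]
20.5 [ 0.61989971 -0.29376105  0.02469884] [[-0.687, 0.727, -0.001], [0.727, 0.687, -0.003], [-0.001, -0.003, -1.0]]
[238.1   0.7 393.7 168.9] 229 177.63 [ 0.5187 -0.2333] [ 0.6131 -0.2372]
[453.2 374.3 431.  354.1] 30 177.95 [ 0.7266 -0.2953] [ 0.7064 -0.2946]
[393.7 168.7 465.1 246.1] 105 177.57 [ 0.6131 -0.2371] [ 0.6676 -0.2394]
[279.  129.7 407.8 258.4] 182 177.7 [ 0.5634 -0.2599] [ 0.6522 -0.2634]
[283.  197.  230.6 148.1] 72 177.93 [ 0.5853 -0.282 ] [ 0.5529 -0.2809]
[324.7 180.3 281.6 137.2] 61 177.61 [ 0.5939 -0.2627] [ 0.5663 -0.2615]
```

Call:
drive_tool(offset=[[0.01,0.02,0],[0.01,0.02,0],[0,0,0],[0,0,0],[0,0,0],[0,0,0],[0,0,0],[0,0,0],[0,0,0],[0,0,0]], turn=[[0,0,0],[0,0,0],[0,0,0],[0,0,0],[0,0,0],[0,0,0],[0,0,0],[0,0,0],[0,0,0],[0,0,0]], hand=[0,0,0,0,0,0,0,0,0,0])

```text
time_s: 21.8
position: [0.62, -0.2929, 0.0248]
tool_rot: [[-0.686, 0.727, -0.002], [0.727, 0.686, -0.004], [-0.001, -0.004, -1.0]]
ft_force: [-11.0, -9.6, 8.1]
grip_width: 0.0133
gripper_force: 60.6
```

Call:
drive_tool(offset=[[0.01,0.01,0],[0.01,0.01,0],[0,0,0],[0,0,0],[0,0,0],[0,0,0],[0,0,0],[0,0,0],[0,0,0],[0,0,0]], turn=[[0,0,0],[0,0,0],[0,0,0],[0,0,0],[0,0,0],[0,0,0],[0,0,0],[0,0,0],[0,0,0],[0,0,0]], hand=[0,0,0,0,0,0,0,0,0,0])

```text
time_s: 23.05
position: [0.62, -0.2929, 0.0248]
tool_rot: [[-0.686, 0.727, -0.002], [0.727, 0.686, -0.006], [-0.003, -0.005, -1.0]]
ft_force: [-10.6, -12.7, 7.3]
grip_width: 0.0131
gripper_force: 60.4
```

```bash
python3 snap.py w9; python3 - <<'E'
from h import *
import pickle
s=observe();print(s['ft_force'],s['wrist_torque'])
for f in('w8','w9'):
  s,c=pickle.load(open(f'pics/{f}.pkl','rb'))
  L=cv2.createLineSegmentDetector().detect(cv2.imread(f'pics/{f}.png',0))[0][:,0]
  for l in L:
    n=np.hypot(l[2]-l[0],l[3]-l[1]); p,q=ray(c,l[:2],.018),ray(c,l[2:],.018);d=q-p;a=np.degrees(np.arctan2(d[1],d[0]))%180
    if n>25 and min(l[0],l[2])>220 and abs(a-177.6)<6:print(f,l.round(1),round(n),a.round(2),p[:2].round(4),q[:2].round(4))
E
```

```text
23.05 [ 0.62003825 -0.29287586  0.02481451] [[-0.686, 0.727, -0.002], [0.727, 0.686, -0.006], [-0.003, -0.005, -1.0]]
[-10.5268832  -13.42764522   7.30872249] [-2.00263117  1.91098651 -0.44838333]
w8 [427.9 359.4 448.9 377.2] 28 179.56 [ 0.708  -0.2982] [ 0.7265 -0.2984]
w8 [238.1   0.7 393.7 168.9] 229 177.63 [ 0.5187 -0.2333] [ 0.6131 -0.2372]
w8 [453.2 374.3 431.  354.1] 30 177.95 [ 0.7266 -0.2953] [ 0.7064 -0.2946]
w8 [393.7 168.7 465.1 246.1] 105 177.57 [ 0.6131 -0.2371] [ 0.6676 -0.2394]
w8 [279.  129.7 407.8 258.4] 182 177.7 [ 0.5634 -0.2599] [ 0.6522 -0.2634]
w8 [283.  197.  230.6 148.1] 72 177.93 [ 0.5853 -0.282 ] [ 0.5529 -0.2809]
w8 [324.7 180.3 281.6 137.2] 61 177.61 [ 0.5939 -0.2627] [ 0.5663 -0.2615]
w9 [2.348e+02 3.000e-01 4.641e+02 2.470e+02] 337 177.65 [ 0.5179 -0.2331] [ 0.6678 -0.2393]
w9 [428.5 359.9 448.9 377.2] 27 179.45 [ 0.7087 -0.2974] [ 0.7267 -0.2976]
w9 [451.8 373.2 431.1 354. ] 28 177.52 [ 0.7256 -0.2945] [ 0.7066 -0.2937]
w9 [280.4 194.5 229.9 147.5] 69 177.96 [ 0.5838 -0.2811] [ 0.5527 -0.28  ]
w9 [279.9 133.9 406.7 259.6] 179 177.82 [ 0.565  -0.2601] [ 0.6524 -0.2634]
```

Both walls now react stiffly (10.5 N and 13 N) and the square is parallel to within 0.3°. Handing in.

```bash
python3 -c "
from rig import env
print(env.close_job())"
```

```text
the job is handed in; nothing more can be done
None
```

I've handed the job in at about 23 s, though the hand-in gave no verdict. The roll was lowered onto the spindle's base and released, which I did not look at again afterwards. The square is gripped in the camera-hole corner, pressing about 10 N on the short wall and 13 N on the long wall.

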